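# Slide a framed papercut onto its mounting card

### The arm

A 7-joint arm with a two-finger parallel gripper is mounted at the origin on the work surface. World frame = base frame: x ahead of the robot, y to its left, z up, the work surface at z = 0. Lengths are in m, angles in rad, forces in N, time in s.
With the tool pointing down it reaches from about 0.425 to 0.875 m from the base axis. Payload 4.7 kg.
Tool frame: the origin (TCP) lies midway between the tips of the shut fingers; the grasp point (between the pads) lies 19 mm behind it; z points along the fingers, y is the direction in which the jaws open and shut (so a half turn about z gives the same grasp; the last joint's range is limited). The gripper opens to 87 mm and grips with 3 to 60 N. Pads are 19 mm wide; open, the fingers measure 117 mm over their backs; the gripper's body (75 mm by 190 mm) begins 51 mm behind the grasp point.
Start: joints at [-1.241, 0.321, -0.07, 1.45, 0.023, 1.371, -0.057], TCP at [0.202, 0.618, 0.223] pointing down, gripper open.
Joint ranges: [-2.86, 2.86], [-0.3, 2.09], [-1.38, 1.24], [0.06, 2.45], [-1.56, 4.7], [0.09, 2.05], [-2.69, 2.69]. Speed limits (rad/s): [2.57, 2.57, 3.14, 3.14, 3.14, 3.14, 3.14].

### API

Orientations are given as a rotation vector (axis times angle).
In Python, from bench import get_state, cams, job gives the robot as it stands.
- The arm moves only by the shell command python3 -m inch 'ROWS' [FORCE]. ROWS is text: rows parted by semicolons, each of 7 numbers parted by spaces: the shift along the tool's x, y, z in mm, then the turn, a rotation vector about the tool's x, y, z in rad, then the opening in per cent of the stroke, from 0 (shut) to 100 (fully open). A call has 1 to 20 rows; each row shifts and turns the pose as measured when the row begins, along the tool's axes as they then stand; what a row does not reach is not made up. A row lasts 1/10 s, in which the tool goes at most 50 mm and 8.59 degrees, less where a joint would pass 70% of its speed; a pose out of reach is approached as far as the arm can. A call with a gripper value outside its range is refused whole. The fingers move at their own pace and stop on an object; FORCE is the grip in N (left out, the last holds). Time passes only in rows, so rows that do not move let the fingers close. It gives the time, the measured TCP pose, the force and the opening at its end, in the units of the state.
- get_state(): the state, without advancing time (a new reading comes with each control period).
- cams.get_image(name): name is "side" or "top"; returns the picture (384x512x3 uint8, red, green, blue); there is no depth.
- cams.camera_info(name): a dict with "intrinsics" (3x3 intrinsics, pixels), "eye" and "orientation" of the camera in the world. Camera axes: x right, y down, z forward; pixel columns grow to the right and rows downward; lengths in m; the calibration is good to about 2 mm. A picture is of the moment at which its call begins. camera_info takes no time and is no camera call.
- job.close_job(): hands the job in, once; it reports no verdict.
The state is a dict: "time": time; "joint_positions": joint angles; "qd": joint speeds; "joint_torque": joint torques, N m; "position": TCP position; "tool_rot": TCP orientation; "ft_force": force on the tool from outside, world axes, zero at the start; "torque": the same for the moment, N m; "grip_width": opening from 0.0 (shut) to 1.0 (fully open).
Only numpy, scipy, OpenCV 4.12 (cv2) and the standard library are available. Lean on these libraries where they do the work, as an engineer would, in place of code of your own. Each camera call takes 0.05 s, during which the arm holds its last target.

### The job

Slide the wooden picture frame with the red papercut across the table onto the grey mounting card until its long side lies flush against the metal stop bar, with about the same width of grey showing to its left and right. Keep the frame flat on the table all the way (slide it, do not lift or tip it), and leave the hoop, scissors, carton and glue pot where they are.

Things in the scene. Friction and masses are not known exactly. Their poses are not given: they have to be found in the camera images.
- frame: Wooden picture frame with a red papercut, face up, loose, 0.2 to 0.4 kg: 130 mm along its x, 180 mm along its y. Rim 14 mm wide, 18 mm high all round; inside it (102 x 152 mm) a sunken panel whose surface is 5 mm above the table, so the rim stands 13 mm above the panel. Origin: centre of its underside; z up. Either way round is the same.
- mat: Grey mounting card stuck to the table, under 1 mm thick, no obstacle to sliding: 150 mm along x, 210 mm along y. On its far (+x) edge a fixed aluminium stop bar, 210 mm along y, 20 mm wide, 16 mm high; the bar's face towards the card is at x = +75 mm. Origin: centre of the card, at table height; z up; x points from card to bar, roughly away from the robot.
- home (a point): Point on the grey card, 10 mm from its centre towards the bar, where the centre of the frame lies when the frame is centred on the card and its long side touches the bar. Axes as mat.
- hoop: Bystander: round light-wood hoop with a blue papercut, diameter 120 mm, 10 mm high, loose, lying flat. Origin: centre of its underside.
- scissors: Bystander: scissors with orange handles lying flat, 170 mm long, 10 mm high, loose. Origin: at the pivot, on the table; blades along +x.
- carton: Bystander: open cardboard carton, 100 x 130 mm, 45 mm high with an 85 mm high back at its +x side, loose. Origin: centre of its underside.
- gluepot: Bystander: jar with an orange cap, diameter 54 mm, 75 mm high, loose, standing. Origin: centre of its underside.
Not all that is in view belongs to the job. Leave any blue, orange or yellow look-alike of the frame alone.

How it is judged:
By the outcome, as a careful person would: the job done as asked, in the order asked, and still so for the second after the job is handed in, with the robot touching nothing.
It also fails if it takes over 42 s, if anything falls off the work surface, if the arm or the gripper's body presses on something with over 40 N, if the wrist force passes 120 N, or if a joint passes its speed limit or range.

## Working session

There is one attempt and no reset: what is moved stays moved. The work goes in short steps, Python scripts to look and compute and a shell command to move; the robot and the scene stay as the last step left them, time stands still between calls to the robot, and variables do not carry over. Pictures are saved under pics/ and viewed, and the job is handed in when it is done.

```bash
mkdir -p pics; ls; python3 - <<'E'
from bench import get_state,cams,job
import cv2
s=get_state();print(s)
for n in("top","side"):
    print(cams.camera_info(n));cv2.imwrite(f"pics/{n}0.png",cams.get_image(n)[:,:,::-1])
E
```

```text
pics
{'time': 0.0, 'joint_positions': array([-1.24089657,  0.32181589, -0.07008342,  1.45168259,  0.02259561,
        1.37079103, -0.05692743]), 'qd': array([ 6.40868527e-04,  1.63006964e-04,  9.45160339e-04, -7.10868482e-05,
       -1.83617317e-03,  5.90909985e-04,  2.72021271e-03]), 'joint_torque': array([-9.82104416e-05, -4.91298366e+01, -4.04041009e-01, -3.12539577e+01,
       -6.39905711e-02,  4.34994511e-02,  1.93720762e-04]), 'position': array([0.20174911, 0.61731245, 0.22146231]), 'tool_rot': array([-4.93963838e-01, -3.10230545e+00,  2.98233449e-03]), 'ft_force': array([-0.90995434, -0.04749986, -0.32587328]), 'torque': array([-0.02618344,  0.01821095, -0.06529135]), 'grip_width': 1.002531763173893}
{'intrinsics': array([[428.0198018 ,   0.        , 258.19813552],
       [  0.        , 428.0198018 , 190.67179533],
       [  0.        ,   0.        ,   1.        ]]), 'eye': array([0.47181699, 0.01094893, 1.45989672]), 'orientation': array([-2.18857523,  2.21012835, -0.06302423])}
{'intrinsics': array([[360.36216778,   0.        , 253.75444739],
       [  0.        , 360.36216778, 194.09540747],
       [  0.        ,   0.        ,   1.        ]]), 'eye': array([ 0.06890928, -0.80570166,  0.75535164]), 'orientation': array([-2.16612763,  0.59477612, -0.2819854 ])}
```

View pics/top0.png

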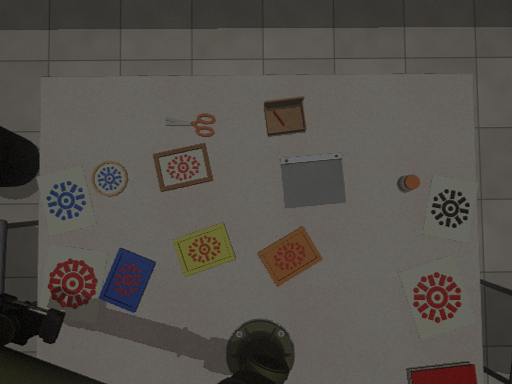

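View pics/side0.png

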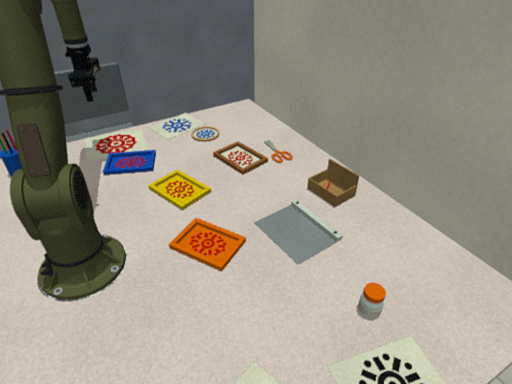

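Top view: the possible frames are wooden brown (183,167), yellow (205,249), orange (290,256) and blue (127,280). The loose sheets at (72,283) and (437,297) have red papercuts but no frame. The wooden one at (183,167) fits the description; the mat is at (313,180) with its bar along the top edge at row 158. I'll crop and measure.

```bash
cat > h.py <<'E'
import numpy as np,cv2
from scipy.spatial.transform import Rotation as R
from bench import get_state,cams
def ray(n,uv,z):
    c=cams.camera_info(n);K=c["intrinsics"];M=R.from_rotvec(c["orientation"]).as_matrix()
    uv=np.atleast_2d(uv).astype(float)
    d=np.c_[uv,np.ones(len(uv))]@np.linalg.inv(K).T@M.T
    return (c["eye"]+d*((z-c["eye"][2])/d[:,2])[:,None])[:,:2]
def rect(p,name):
    r=cv2.minAreaRect((p*1000).astype(np.float32));b=cv2.boxPoints(r)
    e=[b[1]-b[0],b[2]-b[1]];l=max(e,key=np.linalg.norm)
    print(name,"c",np.round(r[0],1),"size",np.round(sorted(r[1]),1),"long dir deg",round(np.degrees(np.arctan2(l[1],l[0]))%180,2));return b
def biggest(m):
    c=cv2.findContours(m.astype(np.uint8),cv2.RETR_EXTERNAL,cv2.CHAIN_APPROX_NONE)[0]
    return max(c,key=cv2.contourArea).reshape(-1,2)
def measure(im,fbox=(140,130,360,220),show=None):
    x0,y0,x1,y1=fbox
    hsv=cv2.cvtColor(im,cv2.COLOR_RGB2HSV).astype(int);H,S,V=hsv[...,0],hsv[...,1],hsv[...,2]
    roi=np.zeros(H.shape,bool);roi[y0:y1,x0:x1]=1
    wood=roi&(H<18)&(S>90)&(V>35)
    f=biggest(wood);fb=rect(ray("top",f,.018),"frame")
    g=roi&(V>60)&(V<118)&(S<30)&(np.indices(H.shape)[1]>260)
    return f,fb,wood,g,hsv
E
python3 - <<'E'
from h import *
im=cv2.imread("pics/top0.png")[:,:,::-1].copy()
f,fb,w,g,hsv=measure(im)
print(hsv[180,300],hsv[200,330],hsv[215,360],hsv[158,310],hsv[153,170],hsv[166,156])
gg=biggest(g);rect(ray("top",gg,0),"card")
o=im.copy();cv2.drawContours(o,[f.reshape(-1,1,2)],-1,(0,255,0),1);cv2.drawContours(o,[gg.reshape(-1,1,2)],-1,(255,0,255),1)
a=np.hstack([im[135:220,145:225],o[135:220,145:225],o[135:220,270:350]])
cv2.imwrite("pics/c1.png",cv2.resize(a,None,fx=3.2,fy=3.2,interpolation=0)[:,:,::-1])
E
```

```text
frame c [627.5 255.6] size [128.7 177.8] long dir deg 101.86
[30  7 72] [ 0  0 73] [19 21 99] [110   7 105] [ 13 127  76] [ 12 134  74]
card c [ 599.9 -178.7] size [306.  337.7] long dir deg 89.42
```

View pics/c1.png

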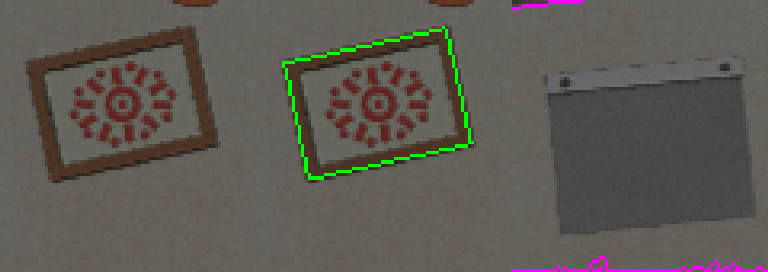

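The crop confirms a brown wooden frame with a red papercut, its outline fitting well. The card mask needs a tighter threshold.

```bash
python3 - <<'E'
from h import *
im=cv2.imread("pics/top0.png")[:,:,::-1].copy()
f,fb,w,g,hsv=measure(im)
m=np.zeros(g.shape,bool);m[140:220,270:355]=1
V=cv2.GaussianBlur(hsv[...,2].astype(np.float32),(3,3),0)
gg=biggest(m&(V<86)&(hsv[...,1]<45));b=rect(ray("top",gg,0),"card");print(b)
bar=biggest(m&(hsv[...,0]>60)&(V>92));rect(ray("top",bar,.016),"bar")
bb=m&(hsv[...,2]>100)&(hsv[...,1]<18);rect(ray("top",biggest(bb),.016),"bar2")
o=im.copy();cv2.drawContours(o,[gg.reshape(-1,1,2)],-1,(255,0,255),1);cv2.drawContours(o,[biggest(bb).reshape(-1,1,2)],-1,(255,255,0),1)
a=np.hstack([o[135:220,270:350]])
cv2.imwrite("pics/c2.png",cv2.resize(a,None,fx=6,fy=6,interpolation=0)[:,:,::-1])
# others
for n,uv,z in[("scis",(206,125),.01),("scistip",(166,122),.01),("hoop",(110,178),.01),("carton",(285,118),.04),("cartonBL",(268,136),.045),("glue",(411,182),.075),("yel",(228,226),.018),("orange",(318,228),.018),("orangeTL",(258,252),.018)]:
    print(n,np.round(ray("top",uv,z)[0],3))
E
```

```text
frame c [627.5 255.6] size [128.7 177.8] long dir deg 101.86
card c [ 577.1 -187.2] size [166.9 210.8] long dir deg 94.7
[[ 485.3112    -89.014046]
 [ 502.5801   -299.07678 ]
 [ 668.9136   -285.40277 ]
 [ 651.64465   -75.34003 ]]
bar c [ 654.  -178.3] size [ 17.3 159.3] long dir deg 94.86
bar2 c [ 655.2 -188.4] size [ 18.  186.4] long dir deg 94.85
scis [0.771 0.176]
scistip [0.782 0.313]
hoop [0.593 0.502]
carton [ 0.786 -0.092]
cartonBL [ 0.725 -0.034]
glue [ 0.565 -0.496]
yel [0.427 0.103]
orange [ 0.417 -0.199]
orangeTL [0.339 0.003]
```

View pics/c2.png

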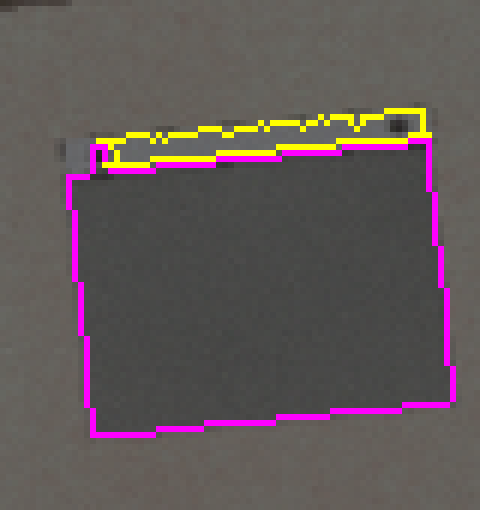

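```bash
cat >> h.py <<'E'
def todo(x,y,z,yaw):
    """remaining shift (mm, in tool axes after/before turn) to put TCP at x,y,z mm with tool y axis at yaw deg, tool z down"""
    s=get_state();A=R.from_rotvec(s["tool_rot"]);a=np.radians(yaw)
    yv=np.array([np.cos(a),np.sin(a),0]);zv=np.array([0,0,-1.]);T=R.from_matrix(np.c_[np.cross(yv,zv),yv,zv])
    d=np.array([x,y,z])-s["position"]*1000
    print("t",round(s["time"],2),"pos",np.round(s["position"]*1000,1),"F",np.round(s["ft_force"],1),"w",round(s["grip_width"]*87,1))
    print("shift now-axes",np.round(A.inv().apply(d),1),"target-axes",np.round(T.inv().apply(d),1),"turn",np.round((A.inv()*T).as_rotvec(),4),"q",np.round(s["joint_positions"],2))
E
python3 - <<'E'
from h import *
a=np.radians(11.86);g=np.array([627.5,255.6])-58*np.array([np.cos(a),np.sin(a)]);print(g)
todo(*g,100,11.86)
E
```

```text
[570.73814315 243.67978159]
t 0.1 pos [201.8 617.4 221.6] F [-0.  -0.1 -0.4] w 87.2
shift now-axes [-466.8 -240.5  122. ] target-axes [-441.6  284.3  121.6] turn [-1.5000e-03  1.0000e-03  1.0481e+00] q [-1.24  0.32 -0.07  1.45  0.02  1.37 -0.06]
```

```bash
python3 -m inch '0 0 0 0 0 0.13 50;0 0 0 0 0 0.13 50;0 0 0 0 0 0.13 50;0 0 0 0 0 0.13 50;0 0 0 0 0 0.13 50;0 0 0 0 0 0.13 50;0 0 0 0 0 0.13 50;0 0 0 0 0 0.13 50' 20 && python3 - <<'E'
from h import *
todo(570.7,243.7,100,11.86)
E
```

```text
time: 0.9
position: [0.201, 0.6145, 0.2159]
tool_rot: [2.017, 2.402, -0.017]
ft_force: [-0.1, 0.1, 0.3]
grip_width: 0.509
t 0.9 pos [201.  614.5 215.9] F [-0.1  0.1  0.3] w 44.3
shift now-axes [-427.9  300.7  118.8] target-axes [-438.9  285.6  115.9] turn [-0.0055  0.0104 -0.0334] q [-1.35  0.32  0.07  1.46 -0.02  1.37 -1.11]
```

```bash
python3 -m inch '-37 25 5 0 0 -0.03 50;-37 24 5 0 0 0 50;-37 24 5 0 0 0 50;-37 24 5 0 0 0 50;-37 24 5 0 0 0 50;-37 24 5 0 0 0 50;-37 24 5 0 0 0 50;-37 24 5 0 0 0 50;-37 24 5 0 0 0 50;-37 24 5 0 0 0 50' && python3 - <<'E'
from h import *
todo(570.7,243.7,100,11.86)
E
```

```text
time: 1.9
position: [0.5124, 0.2947, 0.1605]
tool_rot: [-1.965, -2.451, 0.026]
ft_force: [-0.6, 1.1, 0.9]
grip_width: 0.502
t 1.9 pos [512.4 294.7 160.5] F [-0.6  1.1  0.9] w 43.7
shift now-axes [-61.8  46.6  60.5] target-axes [-61.9  46.6  60.5] turn [-0.0132  0.01    0.0123] q [-0.85  0.25  0.33  1.68 -0.08  1.24 -0.29]
```

```bash
python3 -m inch '-30 23 15 -0.006 0.005 0.012 50;-25 19 20 -0.007 0.005 0 50;-7 5 20 0 0 0 50;0 0 5 0 0 0 50' && python3 - <<'E'
from h import *
todo(570.7,243.7,60,11.86)
cv2.imwrite("pics/t2.png",cv2.resize(cams.get_image("top")[110:240,110:260],None,fx=4,fy=4,interpolation=0)[:,:,::-1])
E
```

```text
time: 2.3
position: [0.5782, 0.2317, 0.0979]
tool_rot: [1.993, 2.423, -0.002]
ft_force: [-0.4, 0.1, -0.6]
grip_width: 0.497
t 2.3 pos [578.2 231.7  97.9] F [-0.4  0.1 -0.6] w 43.3
shift now-axes [13.4 -5.1 37.8] target-axes [13.3 -4.9 37.9] turn [ 0.0018  0.0046 -0.013 ] q [-0.72  0.36  0.37  1.68 -0.14  1.12 -0.13]
```

View pics/t2.png

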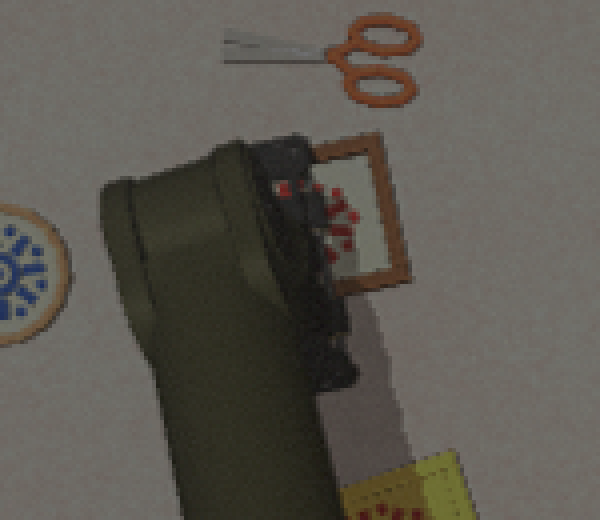

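The gripper is above the frame's near rim and the scissors at about (325,55) of the crop are clear. I'll correct the position and descend.

```bash
python3 -m inch '10 -4 15 0 0.004 -0.01 50;3 -1 15 0 0 0 50;0 0 20 0 0 0 50;0 0 5 0 0 0 50;0 0 0 0 0 0 50' && python3 - <<'E'
from h import *
todo(570.7,243.7,10,11.86)
cv2.imwrite("pics/s2.png",cv2.resize(cams.get_image("side")[90:220,180:310],None,fx=4,fy=4,interpolation=0)[:,:,::-1])
E
```

```text
time: 2.85
position: [0.5687, 0.2506, 0.0437]
tool_rot: [1.974, 2.444, 0.008]
ft_force: [0.5, -0.1, 0.8]
grip_width: 0.495
t 2.85 pos [568.7 250.6  43.7] F [ 0.5 -0.1  0.8] w 43.0
shift now-axes [-7.2  0.3 33.7] target-axes [-7.1  0.5 33.7] turn [ 0.0042 -0.0031  0.0051] q [-0.73  0.41  0.34  1.73 -0.16  1.02 -0.12]
```

View pics/s2.png

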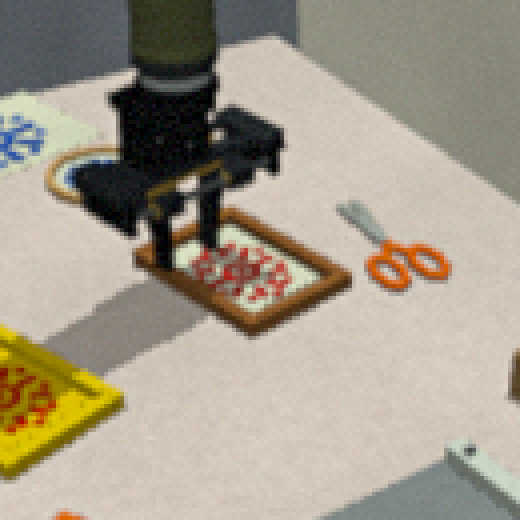

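The fingers straddle the near long rim, one inside and one outside. I'll lower them.

```bash
python3 -m inch '-6 0 15 0 0 0.005 50;0 0 11 0 0 0 50;0 0 4 0 0 0 50;0 0 0 0 0 0 50' && python3 - <<'E'
from h import *
todo(570.7,243.7,10,11.86)
E
```

```text
time: 3.3
position: [0.5717, 0.245, 0.0138]
tool_rot: [1.979, 2.437, 0.014]
ft_force: [-0.7, 0.4, -1.1]
grip_width: 0.504
t 3.3 pos [571.7 245.   13.8] F [-0.7  0.4 -1.1] w 43.8
shift now-axes [-1.1 -1.3  3.8] target-axes [-1.1 -1.3  3.8] turn [ 0.0078 -0.0042 -0.0004] q [-0.72  0.45  0.34  1.75 -0.18  0.96 -0.11]
```

```bash
python3 -m inch '-1 -1 4 0.007 -0.004 0 50;0 0 0 0 0 0 30;0 0 0 0 0 0 10;0 0 0 0 0 0 10;0 0 0 0 0 0 10;0 0 0 0 0 0 10' 20 && python3 - <<'E'
from h import *
todo(570.7,243.7,10,11.86)
E
```

```text
time: 3.9
position: [0.5719, 0.2441, 0.0103]
tool_rot: [1.98, 2.438, 0.003]
ft_force: [0.8, 0.3, -2.6]
grip_width: 0.157
t 3.9 pos [571.9 244.1  10.3] F [ 0.8  0.3 -2.6] w 13.6
shift now-axes [-0.1 -1.3  0.3] target-axes [-0.1 -1.3  0.3] turn [ 0.0021 -0.0004 -0.0007] q [-0.72  0.46  0.34  1.75 -0.18  0.96 -0.11]
```

Gripped at 13.6 mm opening (rim is 14 mm). I'll drag it first back and right, keeping clear of the bar's end, while turning about 7°.

```bash
python3 -m inch '-6 -6 0 0 0 0.01 10;-12 -12 0 0 0 0.015 10;-12 -12 0 0 0 0.015 10;-6 -6 0 0 0 0.01 10' && python3 - <<'E'
from h import *
todo(487,115,10,4.75)
E
```

```text
time: 4.3
position: [0.5426, 0.2031, 0.0103]
tool_rot: [2.04, 2.388, 0.009]
ft_force: [1.6, 1.2, -1.6]
grip_width: 0.159
t 4.3 pos [542.6 203.1  10.3] F [ 1.6  1.2 -1.6] w 13.8
shift now-axes [-78.3 -68.7  -0.2] target-axes [-83.2 -62.7   0.3] turn [ 0.005  -0.0032  0.0739] q [-0.71  0.38  0.36  1.86 -0.17  0.92 -0.12]
```

Moving well, with z steady and low forces.

```bash
python3 -m inch '-13 -11 0 0.003 -0.002 0.012 10;-13 -11 0 0 0 0.012 10;-14 -11 0 0 0 0.012 10;-14 -11 0 0 0 0.012 10;-14 -11 0 0 0 0.01 10;-8 -5 0 0 0 0.005 10' && python3 - <<'E'
from h import *
todo(487,115,10,4.75)
im=cams.get_image("top");cv2.imwrite("pics/t3.png",im[100:300,100:380].repeat(2,0).repeat(2,1)[:,:,::-1])
E
```

```text
time: 4.9
position: [0.49, 0.1186, 0.0103]
tool_rot: [-2.117, -2.321, -0.01]
ft_force: [0.0, 1.2, -1.1]
grip_width: 0.158
t 4.9 pos [490.  118.6  10.3] F [ 0.   1.2 -1.1] w 13.7
shift now-axes [-3.3 -3.3  0.3] target-axes [-3.3 -3.3  0.3] turn [ 0.0043 -0.0044  0.0089] q [-0.66  0.24  0.41  2.05 -0.13  0.88 -0.09]
```

View pics/t3.png

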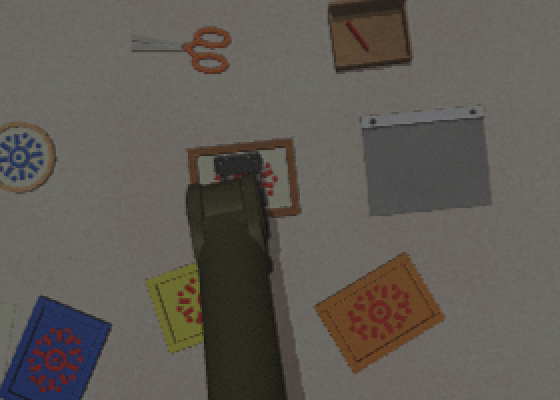

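Frame (crop 187–300, 138–218) follows the gripper rigidly, its far edge now lower in the image than the bar's face. I'll carry on right towards a staging point short of the bar.

```bash
python3 -m inch '-10 -2 0 0.002 -0.002 0.008 10;-18 -1 0 0 0 0 10;-20 -1 0 0 0 0 10;-20 -1 0 0 0 0 10;-20 -1 0 0 0 0 10;-20 -1 0 0 0 0 10;-20 -1 0 0 0 0 10' && python3 - <<'E'
from h import *
todo(496,-194,10,4.75)
E
```

```text
time: 5.65
position: [0.4942, -0.0085, 0.0103]
tool_rot: [-2.114, -2.32, -0.009]
ft_force: [-0.5, 2.3, 0.2]
grip_width: 0.158
t 5.65 pos [494.2  -8.5  10.3] F [-0.5  2.3  0.2] w 13.8
shift now-axes [-184.9  -15.4   -0.8] target-axes [-185.   -13.5    0.3] turn [ 0.0021 -0.006   0.0101] q [-0.49  0.23  0.5   2.07 -0.15  0.88  0.19]
```

```bash
python3 -m inch '-14 -2 0 0.002 -0.003 0.008 10;-20 -2 0 0 0 0.002 10;-20 -2 0 0 0 0 10;-20 -2 0 0 0 0 10;-20 -2 0 0 0 0 10;-20 -2 0 0 0 0 10;-20 -1 0 0 0 0 10;-20 -1 0 0 0 0 10;-15 -1 0 0 0 0 10;-6 0 0 0 0 0 10;0 0 0 0 0 0 10' && python3 - <<'E'
from h import *
todo(496,-194,10,4.75)
im=cams.get_image("top");cv2.imwrite("pics/t4.png",cv2.resize(im[100:250,240:390],None,fx=4,fy=4,interpolation=0)[:,:,::-1])
E
```

```text
time: 6.75
position: [0.4965, -0.1865, 0.0103]
tool_rot: [-2.119, -2.309, -0.007]
ft_force: [0.1, -0.7, 0.0]
grip_width: 0.158
t 6.75 pos [ 496.5 -186.5   10.3] F [ 0.1 -0.7  0. ] w 13.7
shift now-axes [-7.5 -1.2  0.3] target-axes [-7.5 -1.2  0.3] turn [-0.0015 -0.0087  0.0028] q [-0.2   0.32  0.58  1.98 -0.23  0.91  0.59]
```

View pics/t4.png

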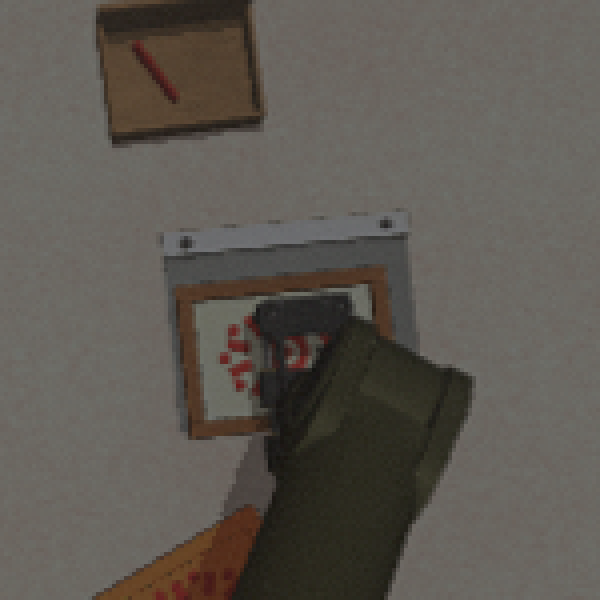

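The frame is now on the card, parallel to the bar; more grey shows to its right than its left. I'll measure its far, left and right edges in mat axes.

```bash
cat >> h.py <<'E'
M0=np.array([568.7,-187.8]);MA=np.radians(4.75)
def edges(im):
    """frame far/left/right outer edges in mat axes (mm)"""
    hsv=cv2.cvtColor(im,cv2.COLOR_RGB2HSV).astype(int);H,S,V=hsv[...,0],hsv[...,1],hsv[...,2]
    m=(H<18)&(S>90)&(V>35);m[:148]=0;m[212:]=0;m[:,:270]=0;m[:,355:]=0
    v,u=np.nonzero(m);p=ray("top",np.c_[u,v],.018)*1000-M0
    c,s=np.cos(MA),np.sin(MA);p=p@np.array([[c,-s],[s,c]])
    xs=np.arange(-70,70,4);ys=p[:,1]
    F=[];L=[];Rr=[]
    for y in np.arange(ys.min()+12,ys.max()-12,4):
        q=p[abs(ys-y)<3]
        if len(q)and q[:,0].max()>np.percentile(p[:,0],99)-12:F.append((y,q[:,0].max()))
    for x in np.arange(p[:,0].max()-120,p[:,0].max()-12,4):
        q=p[abs(p[:,0]-x)<3]
        if len(q):
            if q[:,1].max()>ys.max()-8:L.append((x,q[:,1].max()))
            if q[:,1].min()<ys.min()+8:Rr.append((x,q[:,1].min()))
    for n,a in(("far x",F),("left y",L),("right y",Rr)):
        a=np.array(a);k=np.polyfit(a[:,0],a[:,1],1);print(n,"med",round(np.median(a[:,1]),1),"slope deg",round(np.degrees(np.arctan(k[0])),2),"n",len(a))
E
python3 - <<'E'
from h import *
edges(cams.get_image("top"))
# card visible side edges at z=0 check, frame bottom
E
```

```text
far x med 48.2 slope deg -0.63 n 39
left y med 97.5 slope deg 0.48 n 27
right y med -78.4 slope deg -0.11 n 13
```

Frame is about 9 mm left of centre and 26 mm short of the bar. I'll centre it, then approach gently.

```bash
python3 -m inch '-5 0 0 0 -0.004 0 10;-4 0 0 0 -0.004 0 10;0 6 0 0 0 0 10;0 7 0 0 0 0 10;0 4 0 0 0 0 10;0 0 0 0 0 0 10' && python3 - <<'E'
from h import *
todo(496,-194,10,4.75)
edges(cams.get_image("top"))
E
```

```text
time: 7.45
position: [0.5086, -0.1918, 0.0103]
tool_rot: [-2.111, -2.308, 0.012]
ft_force: [0.3, 1.4, 0.6]
grip_width: 0.159
t 7.45 pos [ 508.6 -191.8   10.3] F [0.3 1.4 0.6] w 13.8
shift now-axes [ -1.  -12.7   0.5] target-axes [ -1.1 -12.7   0.3] turn [-0.0146 -0.0049  0.0064] q [-0.19  0.35  0.58  1.94 -0.24  0.93  0.59]
far x med 59.6 slope deg -0.79 n 39
left y med 91.5 slope deg -0.13 n 27
right y med -84.0 slope deg 0.56 n 10
```

```bash
python3 -m inch '-4 0 0 -0.007 0 0.004 10;-2 4 0 -0.007 0 0.004 10;0 4 0 0 0 0 10;0 3 0 0 0 0 10;0 0 0 0 0 0 10' && python3 - <<'E'
from h import *
todo(496,-194,10,4.75)
edges(cams.get_image("top"))
E
```

```text
time: 8.0
position: [0.5154, -0.196, 0.0103]
tool_rot: [-2.119, -2.302, 0.001]
ft_force: [1.2, 1.8, 0.4]
grip_width: 0.16
t 8.0 pos [ 515.4 -196.    10.3] F [1.2 1.8 0.4] w 14.0
shift now-axes [  3.6 -19.1   0.5] target-axes [  3.6 -19.1   0.3] turn [-0.0092 -0.0091 -0.0004] q [-0.18  0.37  0.58  1.92 -0.25  0.94  0.6 ]
far x med 66.0 slope deg -0.39 n 39
left y med 86.5 slope deg 0.41 n 27
right y med -89.3 slope deg -5.78 n 9
```

Centred within about 1.5 mm. Now the final slow approach, watching the force.

```bash
python3 -m inch '1 4 0 -0.004 -0.004 0 10;0 3 0 0 0 0 10;0 2 0 0 0 0 10;0 0 0 0 0 0 10' && python3 - <<'E'
from h import *
todo(496,-194,10,4.75)
edges(cams.get_image("top"))
E
python3 -m inch '0 2 0 0 0 0 10;0 2 0 0 0 0 10' ; python3 - <<'E'
from h import *
todo(496,-194,10,4.75)
E
```

```text
time: 8.45
position: [0.5185, -0.1959, 0.0103]
tool_rot: [-2.12, -2.298, 0.011]
ft_force: [1.4, 2.3, 1.3]
grip_width: 0.16
t 8.45 pos [ 518.5 -195.9   10.3] F [1.4 2.3 1.3] w 13.9
shift now-axes [  3.7 -22.3   0.6] target-axes [  3.8 -22.3   0.3] turn [-0.0153 -0.0064 -0.0023] q [-0.18  0.38  0.58  1.91 -0.25  0.94  0.6 ]
far x med 70.0 slope deg -0.07 n 39
left y med 86.2 slope deg 0.07 n 27
right y med -89.6 slope deg -5.46 n 9
time: 8.7
position: [0.5191, -0.196, 0.0102]
tool_rot: [-2.117, -2.294, 0.017]
ft_force: [-7.3, 2.6, 9.7]
grip_width: 0.16
t 8.7 pos [ 519.1 -196.    10.2] F [-7.3  2.6  9.7] w 13.9
shift now-axes [  3.9 -22.9   0.7] target-axes [  4.  -22.9   0.2] turn [-0.0217 -0.0078 -0.0028] q [-0.18  0.38  0.58  1.9  -0.25  0.95  0.6 ]
```

Contact: -7 N in x. I'll look before pressing further.

```bash
python3 -m inch '0 2 0 -0.015 -0.005 0 10;0 2 0 0 0 0 10;0 2 0 0 0 0 10' ; python3 - <<'E'
from h import *
todo(496,-194,10,4.75)
im=cams.get_image("top");edges(im)
a=cv2.resize(im[145:215,270:360],(540,420),interpolation=0);cv2.imwrite("pics/t5.png",a[:,:,::-1])
im=cams.get_image("side");a=cv2.resize(im[180:280,230:360],(650,500),interpolation=0);cv2.imwrite("pics/s5.png",a[:,:,::-1])
E
```

```text
time: 9.0
position: [0.5198, -0.1963, 0.0102]
tool_rot: [-2.121, -2.297, 0.014]
ft_force: [-7.4, 2.1, 8.7]
grip_width: 0.155
t 9.0 pos [ 519.8 -196.3   10.2] F [-7.4  2.1  8.7] w 13.5
shift now-axes [  4.2 -23.5   0.6] target-axes [  4.2 -23.5   0.2] turn [-0.0167 -0.0052 -0.0036] q [-0.18  0.38  0.58  1.91 -0.25  0.95  0.59]
far x med 70.9 slope deg -0.4 n 39
left y med 86.1 slope deg 0.28 n 27
right y med -90.0 slope deg -0.08 n 9
```

View pics/t5.png

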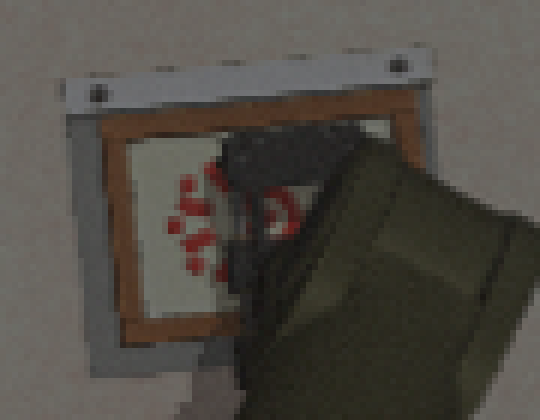

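View pics/s5.png

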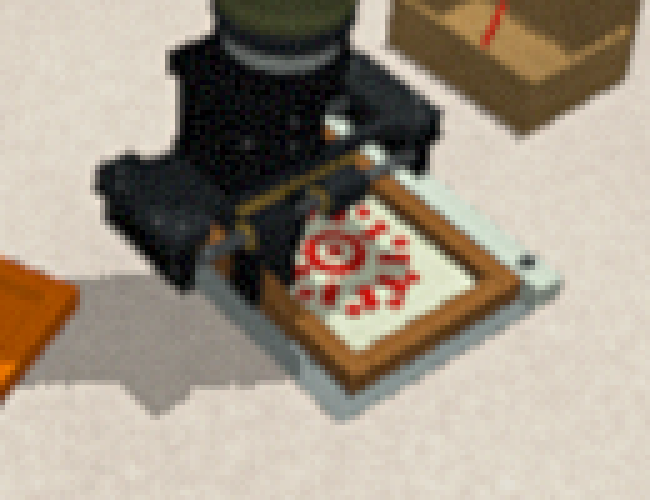

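In contact, but centre is about 2 mm too far right. I'll ease back, shift left 2 mm, and press again.

```bash
python3 -m inch '0 -4 0 -0.008 -0.003 0 10;3 -1 0 0 0 0 10;2 0 0 0 0 0 10;0 0 0 0 0 0 10;0 3 0 0 0 0 10;0 2 0 0 0 0 10;0 2 0 0 0 0 10;0 2 0 0 0 0 10;0 3 0 0 0 0 10;0 4 0 0 0 0 10' ; python3 - <<'E'
from h import *
todo(496,-194,10,4.75)
edges(cams.get_image("top"))
E
```

```text
time: 10.1
position: [0.5194, -0.194, 0.0102]
tool_rot: [-2.121, -2.286, 0.029]
ft_force: [-7.1, -0.4, 8.2]
grip_width: 0.156
t 10.1 pos [ 519.4 -194.    10.2] F [-7.1 -0.4  8.2] w 13.6
shift now-axes [  1.8 -23.3   0.9] target-axes [  2.  -23.3   0.2] turn [-0.0298 -0.0045 -0.0079] q [-0.19  0.39  0.58  1.9  -0.24  0.96  0.58]
far x med 70.9 slope deg 0.04 n 39
left y med 87.3 slope deg -0.39 n 27
right y med -88.9 slope deg 4.85 n 7
```

```bash
python3 -m inch '0 0 0 0 0 0 25;0 0 0 0 0 0 40;0 0 0 0 0 0 40;0 0 -10 -0.02 0 0 40;0 0 -20 0 0 0 40;0 0 -30 0 0 0 40;0 0 -30 0 0 0 40;0 -40 -20 0 0 0 40;0 -40 0 0 0 0 40;20 -40 0 0 0 0 40;40 0 0 0 0 0 40;40 0 0 0 0 0 40;40 0 0 0 0 0 40;0 0 0 0 0 0 40' ; python3 - <<'E'
from h import *
todo(496,-194,10,4.75)
im=cams.get_image("top");edges(im)
a=cv2.resize(im[145:215,270:360],(540,420),interpolation=0);cv2.imwrite("pics/t6.png",a[:,:,::-1])
im=cams.get_image("side");a=cv2.resize(im[180:280,230:360],(650,500),interpolation=0);cv2.imwrite("pics/s6.png",a[:,:,::-1])
E
```

```text
time: 11.55
position: [0.3891, -0.0612, 0.1305]
tool_rot: [2.138, 2.296, 0.021]
ft_force: [-0.2, -0.9, 0.2]
grip_width: 0.399
t 11.55 pos [389.1 -61.2 130.5] F [-0.2 -0.9  0.2] w 34.7
shift now-axes [-140.9   95.7  120.8] target-axes [-141.2   95.6  120.5] turn [ 0.0126 -0.0061 -0.0118] q [-0.39 -0.21  0.44  2.18  0.09  1.14  0.08]
far x med 71.3 slope deg 0.04 n 39
left y med 87.5 slope deg -0.9 n 27
right y med -88.6 slope deg -0.65 n 27
```

View pics/t6.png

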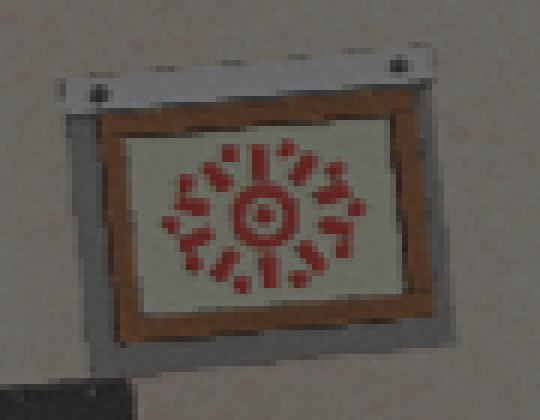

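View pics/s6.png

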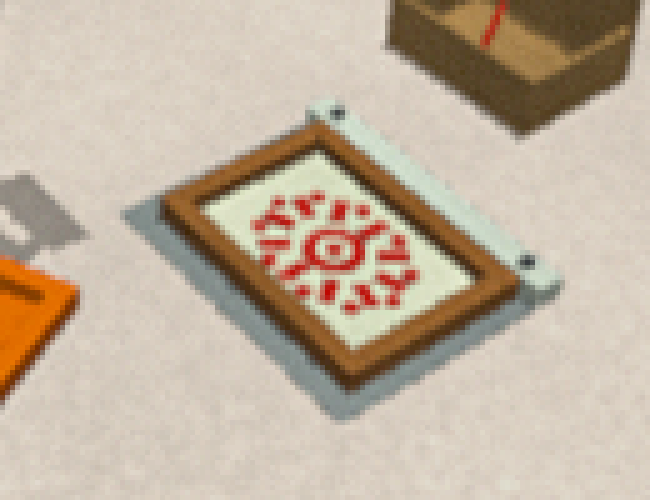

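The frame is flat and sits at the bar, with the gripper away. I'll measure grey widths to subpixel before deciding on a final nudge.

```bash
cat >> h.py <<'E'
from scipy.ndimage import map_coordinates
def proj(n,P):
    c=cams.camera_info(n);q=cv2.projectPoints(np.asarray(P,float),*(lambda Rm:(cv2.Rodrigues(Rm)[0],-Rm@c["eye"]))(R.from_rotvec(c["orientation"]).as_matrix().T),c["intrinsics"],None)[0];return q.reshape(-1,2)
def prof(im,ch,z,xs,ys,axis):
    """mean profile in mat axes, plane z. axis 'y': vary ys, average over xs"""
    c,s=np.cos(MA),np.sin(MA);X,Y=np.meshgrid(xs,ys)
    W=np.stack([M0[0]+c*X-s*Y,M0[1]+s*X+c*Y,np.full(X.shape,z*1000.)],-1).reshape(-1,3)/1000
    uv=proj("top",W);a=map_coordinates(ch.astype(float),[uv[:,1],uv[:,0]],order=1).reshape(X.shape)
    return a.mean(1) if axis=='y' else a.mean(0)
def widths(im,x0=-45,x1=45):
    I=im.astype(float);sat=I[...,0]-I[...,2];g=I.mean(2)
    out={}
    for lo,hi in((x0,-15),(15,x1),(x0,x1)):
        xs=np.arange(lo,hi,1.)
        def cross(ch,z,ys):
            p=prof(im,ch,z,xs,ys,'y');t=(p.min()+p.max())/2;i=np.nonzero(np.diff(np.sign(p-t)))[0][0];return ys[i]+(t-p[i])/(p[i+1]-p[i])*(ys[i+1]-ys[i])
        s=.2
        fl=cross(sat,.018,np.arange(83,98,s));fr=cross(sat,.018,-np.arange(83,98,s))
        cl=cross(g,0,np.arange(98,115,s));cr=cross(g,0,-np.arange(98,115,s))
        print("x",lo,hi,"frame L R",round(fl,1),round(fr,1),"card L R",round(cl,1),round(cr,1),"grey L",round(cl-fl,1),"R",round(fr-cr,1))
E
python3 - <<'E'
from h import *
im=cams.get_image("top");widths(im)
I=im.astype(float);sat=I[...,0]-I[...,2]
for y in(-70,-35,0,35,70):
    xs=np.arange(40,100,1.)
    p=prof(im,sat,.017,xs,np.arange(y-10,y+10.),'x');i=[k for k in range(20,len(p)-1) if p[k]>=15>p[k+1]]
    t=p[20:].max()/2;i=np.nonzero((p[:-1]>t)&(p[1:]<=t))[0][-1];print(y,"frame far",round(xs[i]+(p[i]-t)/(p[i]-p[i+1]),1))
E
```

```text
x -45 -15 frame L R 88.6 -90.7 card L R 105.6 -104.6 grey L 17.0 R 13.9
x 15 45 frame L R 88.4 -90.9 card L R 106.1 -104.3 grey L 17.7 R 13.3
x -45 45 frame L R 88.5 -90.8 card L R 105.8 -104.5 grey L 17.3 R 13.7
-70 frame far 73.2
-35 frame far 73.2
0 frame far 73.0
35 frame far 73.0
70 frame far 73.1
```

```bash
python3 - <<'E'
from h import *
im=cv2.imread("pics/t6.png") is not None and cams.get_image("top")
I=im.astype(float);sat=I[...,0]-I[...,2];g=I.mean(2)
ys=np.arange(-30,70.)
for nm,ch,z,xs in(("frame near(sat)",sat,.018,np.arange(-70,-48,.5)),("card near",g,0,np.arange(-90,-66,.5)),("bar far",g,.016,np.arange(86,104,1.))):
    p=prof(im,ch,z,xs,ys,'x');t=(p.min()+p.max())/2;i=np.nonzero(np.diff(np.sign(p-t)))[0];print(nm,[round(xs[k],1) for k in i])
print(np.round(prof(im,g,.016,np.arange(60,100,2.),ys,'x')))
todo(519.4-58*0,-194,60,4.75)
E
```

```text
frame near(sat) [np.float64(-56.0)]
card near [np.float64(-75.0)]
bar far [np.float64(94.0)]
[ 49.  52.  56.  56.  56.  54.  55.  59.  77. 100. 107. 106. 106. 106.
 105. 105. 104. 101.  95.  96.]
t 11.75 pos [389.8 -66.7 130.3] F [-0.3  0.   1.3] w 34.7
shift now-axes [-135.4  120.6   71.2] target-axes [-137.6  118.7   70.3] turn [ 0.0116 -0.0037 -0.0201] q [-0.38 -0.21  0.44  2.18  0.09  1.14  0.08]
```

Left grey 17.3 mm, right 13.7 mm: usable, but 1.8 mm off. There is time for one regrip to shift it left and press it on the bar again.

```bash
python3 -m inch '-20 18 0 0 0 -0.02 45;-30 25 0 0 0 0 45;-30 25 0 0 0 0 45;-30 25 10 0 0 0 45;-20 16 20 0 0 0 45;-5 5 20 0 0 0 45;0 0 10 0 0 0 45;0 0 0 0 0 0 45' ; python3 - <<'E'
from h import *
todo(518,-194,10,4.75)
E
```

```text
time: 12.55
position: [0.5193, -0.2113, 0.0702]
tool_rot: [2.133, 2.287, 0.01]
ft_force: [-0.8, 0.3, 0.2]
grip_width: 0.45
t 12.55 pos [ 519.3 -211.3   70.2] F [-0.8  0.3  0.2] w 39.1
shift now-axes [17.7 -1.  60.1] target-axes [17.3  0.1 60.2] turn [ 0.0144  0.0065 -0.0133] q [-0.22  0.28  0.64  1.88 -0.2   1.02  0.57]
```

```bash
python3 -m inch '13 0 15 0.012 0.006 -0.012 45;4 0 15 0 0 0 45;0 0 0 0 0 0 45' ; python3 - <<'E'
from h import *
todo(518,-194,10,4.75)
E
```

```text
time: 12.85
position: [0.5179, -0.1922, 0.0392]
tool_rot: [2.127, 2.311, 0.005]
ft_force: [0.5, 0.0, 0.9]
grip_width: 0.453
t 12.85 pos [ 517.9 -192.2   39.2] F [0.5 0.  0.9] w 39.5
shift now-axes [-1.9 -0.1 29.2] target-axes [-1.8 -0.  29.2] turn [ 0.0029 -0.0013 -0.    ] q [-0.23  0.32  0.62  1.92 -0.22  0.97  0.58]
```

```bash
python3 -m inch '-1 0 15 0.003 0 0 45;0 1 10 0 0 0 45;0 0 4 0 0 0 45;0 0 0 0 0 0 45;0 0 0 0 0 0 20;0 0 0 0 0 0 10;0 0 0 0 0 0 10;0 0 0 0 0 0 10;0 0 0 0 0 0 10' 20; python3 - <<'E'
from h import *
todo(519,-192,10,4.75)
E
```

```text
time: 13.75
position: [0.5202, -0.1925, 0.0092]
tool_rot: [2.125, 2.312, 0.005]
ft_force: [0.5, 0.5, -1.7]
grip_width: 0.154
t 13.75 pos [ 520.2 -192.5    9.2] F [ 0.5  0.5 -1.7] w 13.4
shift now-axes [ 0.6 -1.2 -0.8] target-axes [ 0.6 -1.2 -0.8] turn [ 0.003  -0.0012  0.0013] q [-0.21  0.37  0.6   1.93 -0.26  0.92  0.61]
```

```bash
python3 -m inch '0 -2 0 0 0 0 10;3 0 0 0 0 0 10;1 0 0 0 0 0 10;0 0 0 0 0 0 10' ; python3 - <<'E'
from h import *
todo(520,-190.5,10,4.75)
edges(cams.get_image("top"))
E
```

```text
time: 14.15
position: [0.5176, -0.1893, 0.0092]
tool_rot: [2.125, 2.31, 0.004]
ft_force: [0.0, -0.4, -1.3]
grip_width: 0.163
t 14.15 pos [ 517.6 -189.3    9.2] F [ 0.  -0.4 -1.3] w 14.1
shift now-axes [-1.4  2.2 -0.8] target-axes [-1.4  2.2 -0.8] turn [0.0035 0.0001 0.0003] q [-0.22  0.36  0.6   1.94 -0.26  0.92  0.6 ]
far x med 69.4 slope deg 0.47 n 40
left y med 90.7 slope deg -0.53 n 27
right y med -85.6 slope deg -0.53 n 13
```

```bash
python3 -m inch '-1.5 0 0 0 0 0 10;0 2 0 0 0 0 10;0 2 0 0 0 0 10;0 3 0 0 0 0 10;0 4 0 0 0 0 10;0 5 0 0 0 0 10' ; python3 - <<'E'
from h import *
todo(520,-190.5,10,4.75)
edges(cams.get_image("top"))
E
```

```text
time: 14.8
position: [0.5219, -0.1901, 0.0089]
tool_rot: [-2.115, -2.295, 0.016]
ft_force: [-17.5, 0.9, 18.2]
grip_width: 0.157
t 14.8 pos [ 521.9 -190.1    8.9] F [-17.5   0.9  18.2] w 13.7
shift now-axes [-0.3 -2.  -1. ] target-axes [-0.3 -1.9 -1.1] turn [-0.0211 -0.0083 -0.0012] q [-0.21  0.39  0.6   1.9  -0.26  0.95  0.6 ]
far x med 71.9 slope deg -0.01 n 39
left y med 89.8 slope deg 0.2 n 27
right y med -86.1 slope deg 1.11 n 8
```

Pressed on the bar at 17 N. Release and withdraw.

```bash
python3 -m inch '0 0 0 0 0 0 25;0 0 0 0 0 0 40;0 0 0 0 0 0 40;0 0 -10 -0.02 0 0 40;0 0 -20 0 0 0 40;0 0 -30 0 0 0 40;0 0 -30 0 0 0 40;0 -40 -20 0 0 0 40;0 -40 0 0 0 0 40;20 -40 0 0 0 0 40;40 0 0 0 0 0 40;40 0 0 0 0 0 40;40 0 0 0 0 0 40;0 0 0 0 0 0 40' ; python3 - <<'E'
from h import *
im=cams.get_image("top");edges(im);widths(im)
cv2.imwrite("pics/t7.png",im[:,:,::-1])
ys=np.arange(-60,60.);I=im.astype(float);g=I.mean(2);print(np.round(prof(im,g,.016,np.arange(60,100,2.),ys,'x')))
o=cv2.imread("pics/top0.png")[:,:,::-1].astype(int)
d=abs(im.astype(int)-o).mean(2)
for n,(x0,y0,x1,y1) in dict(hoop=(88,155,132,200),sc=(160,108,220,140),carton=(258,92,310,138),glue=(392,170,425,196)).items(): print(n,round(d[y0:y1,x0:x1].mean(),2))
a=cv2.resize(im[145:215,270:360],(540,420),interpolation=0);cv2.imwrite("pics/t7c.png",a[:,:,::-1])
im=cams.get_image("side");cv2.imwrite("pics/s7.png",im[:,:,::-1])
E
```

```text
time: 16.25
position: [0.3941, -0.0594, 0.1299]
tool_rot: [2.123, 2.295, 0.042]
ft_force: [0.6, -0.4, 0.0]
grip_width: 0.399
far x med 72.1 slope deg -0.04 n 39
left y med 90.0 slope deg -0.16 n 27
right y med -86.1 slope deg -0.32 n 27
x -45 -15 frame L R 91.0 -88.5 card L R 105.6 -104.7 grey L 14.6 R 16.1
x 15 45 frame L R 91.0 -88.5 card L R 106.1 -104.6 grey L 15.1 R 16.1
x -45 45 frame L R 91.0 -88.5 card L R 105.7 -104.8 grey L 14.7 R 16.3
[ 69.  50.  52.  56.  55.  55.  56.  61.  75.  97. 107. 106. 106. 105.
 105. 105. 104. 101.  95.  96.]
hoop 2.68
sc 2.87
carton 2.45
glue 2.56
```

View pics/t7c.png

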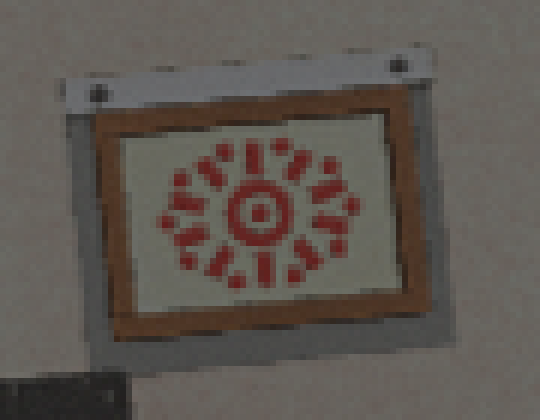

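View pics/s7.png

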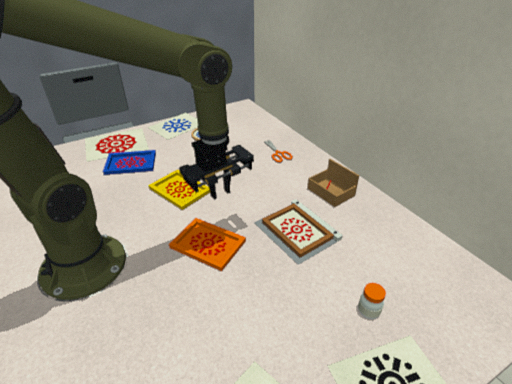

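The frame is against the bar (crop row ~105 at the left to ~85 at the right) with grey of 14.7 mm left and 16.3 mm right. The bystanders are unchanged (only image noise), and the gripper is clear.

```bash
python3 -c "
from bench import job;print(job.close_job())"
```

```text
the job is handed in; nothing more can be done
None
```

I slid the wooden frame with the red papercut onto the grey card, set its long side against the stop bar and handed the job in at about 16 s of the 42 s allowed. I gripped it by its near rim, dragged it flat around the end of the bar, and pressed it onto the bar. Then I gripped it again to shift it about 2.5 mm left and pressed once more, at 17 N.

- **Centring:** the last top picture showed 14.7 mm of grey to the left and 16.3 mm to the right.
- **Flush with the bar:** the frame was parallel to the bar within about 0.1° along its far edge, with no gap visible. I could not measure the last millimetre or so: the frame's far edge reads 72–73 mm against the bar face's nominal 75 mm. The calibration is only good to about 2 mm, so I relied on the contact force.
- **Flatness:** I saw no lifting or tipping in the pictures, and the tool height stayed within about 1.5 mm of 10 mm during the drag.
- **Bystanders:** the hoop, scissors, carton and glue pot showed only image noise against the first picture. The gripper was well clear at hand-in.

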